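Close up the pan rail and shut its gate

ROBOT

A 6-joint arm with a two-finger parallel gripper is mounted at the origin on a cart in front of the work surface, level with it; the furniture and walls round the work are solid. World frame = base frame: x ahead of the robot, y to its left, z up, the work surface at z = 0. Lengths are in m, angles in rad, forces in N, time in s.
With the tool pointing down it reaches from about 0.35 to 0.8 m from the base axis. Payload 7.3 kg.
Tool frame: the origin (TCP) lies between the finger pads; the fingertips stand 25 mm ahead of it and the grasp point (between the pads) lies 6 mm ahead of it (r.tip_extent is the distance from the TCP to the fingertips, in m); z points along the fingers, y is the direction in which the jaws open and shut (so a half turn about z gives the same grasp; the last joint's range is limited). The gripper opens to 85 mm and grips with 20 to 120 N. Pads are 22 mm wide; open, the fingers measure 114 mm over their backs; the gripper's body (76 mm by 85 mm) begins 54 mm behind the grasp point. The pads swing forward as they close: fully open they stand 13 mm farther back than shut.
Start: joints at [-1.298, 0.342, 1.524, -0, 1.275, -0.146], TCP at [0.214, -0.48, 0.256] pointing down, gripper open.
Joint ranges: [-2.53, 2.53], [-0.77, 2.02], [0.04, 2.7], [-1, 4.14], [0.28, 2.66], [-3.11, 3.11]. Speed limits (rad/s): [2.57, 2.57, 3.14, 3.14, 3.14, 3.14].

INTERFACE

Orientations are given as a unit quaternion [x, y, z, w].
In Python, from workcell import r, command_gripper, optics gives the robot as it stands. The module is installed in compiled form; this text tells all that it offers. Calls block until the motion is done:
- r.reach(position, orientation): joint-space move of the TCP to a pose.
- r.move_straight(position, orientation=None, speed=0.15, max_force=None): straight line of the TCP; orientation=None keeps the orientation; speed is the mean speed in m/s. With max_force (N) it stops when the force on the tool has changed by that much, and returns True; else False.
- r.movej(angles): joint-space move.
- command_gripper(opening, force=None): finger opening in m; force is the grip in N (None keeps the last); returns when the fingers have stopped.
- r.hold(seconds).
- r.solve_ik(position, orientation): joint angles nearest the present ones, or None.
- r.read_state(): the state.
- optics.get_image(name): name is "side" or "top" or "wrist"; returns (picture, depth): 400x640x3 uint8, red, green, blue; 400x640 float32, m along the optical axis (not along the pixel's ray), 0 where there is no reading.
- optics.camera_model(name): a dict with "K" (3x3 intrinsics, pixels), "k1" (the pictures are not rectified: a ray, as slopes to the right and down, at radius r is drawn at 1 + k1 r^2 times it, then the intrinsics apply), "R" (3x3) and "t" (3): a world point X has camera coordinates R X + t; the wrist camera has in their place "tool_from_camera" (4x4, takes a point from camera to tool coordinates, whose origin is the TCP and whose axes are the flange's). Camera axes: x right, y down, z forward; pixel columns grow to the right and rows downward; lengths in m; the calibration is good to about 2 mm. A picture is of the moment at which its call begins: read the wrist's pose just before it. camera_model takes no time and is no camera call.
A pose or a line that the arm cannot do raises r.PlanningError and nothing moves.
- r.finish_job(): hands the job in, once; it reports no verdict.
The state is a dict: "time_s": time; "joint_positions": joint angles; "dq": joint speeds; "tau": joint torques, N m; "eef_pos": TCP position; "eef_rot": TCP orientation; "contact_force": force on the tool from outside, world axes, zero at the start; "torque": the same for the moment, N m; "grip_width": finger opening in m.
Only numpy, scipy, OpenCV 4.12 (cv2) and the standard library are available. Lean on these libraries where they do the work, as an engineer would, in place of code of your own. Each camera call takes 0.05 s, during which the arm holds its last target.

TASK

The steel carrying rail with three small pans is about to go to the cold room, but its row has come apart and the pan at the right-hand end sticks out past the open end. With the fingertips, push that pan along the runners until all three pans stand tight against each other and against the end plate; then push the hinged gate fully shut across the open end. This is pushing work only: do not lift or tip the pans or take out what lies in them, and leave the bowl, the cutter ring and the sauce bottle beside the rail where they are.

Things in the scene. Friction and masses are not known exactly. Their poses are not given: they have to be found in the camera images.
- rail: Fixed steel carrying rail, 334 mm long (y), 143 mm wide (x; 200 over the side handles). Origin on the worktop under the bay's centre, z up. Two runners along y at x = +-63 mm, tops at z = 86, lips outside them up to z = 96. End plate at the +y end (robot's left), 113 high, inner face at y = +164 mm. The end at y = -164 (right) is open and has the gate. The pans slide with 2 mm side play.
- pan_out: Empty loose steel pan sticking out of the open end. Rim 132 (x) by 108 mm (y), 70 mm high, 0.2 to 0.4 kg; origin at the centre of its underside, axes as the rail's. Hangs by its rims on the runners: underside 20, rim top 90 mm above the worktop. The rim is 4 mm thick, 8 mm proud of the wall; its outer edge on the -y side, 54 mm from the origin, is the place to push. Tight row: at rail y = -106 mm.
- pan_mid: The middle pan, same size, with two loose limes in it; tight at rail y = +2 mm.
- pan_in: The pan next to the end plate, same size, with two loose lemons in it; tight at rail y = +110 mm. At the start gaps of 3 to 35 mm separate plate and pans; pushing the outermost pan closes them all. The whole row slides with under 12 N.
- gate (a joint): Gate: flat steel bar, 146 mm long, 24 high (74 to 98 mm above the worktop), 3 thick, on an upright pivot at rail x = -74.5, y = -169 mm (corner of the open end nearest the robot). 0 rad = shut, along rail +x across the end, 7 mm from a tight row's rim; grows as it opens, at 1.57 it points along rail -y; up to 2.2. Friction 0.08 N m: stays where left. Cannot shut while the pan sticks out.
- gate_tip (a point): Free end of the gate bar, half-way up it (86 mm above the worktop), 146 mm from the pivot. Keep the wrist and arm clear of the kitchen shelf behind the work: its front edge is 0.61 m ahead of the robot and 0.49 m above the worktop.
- lemon_a_center (a point): Centre of a loose lemon (52 mm thick, 70 mm long) lying in the pan by the end plate.
- lemon_b_center (a point): Centre of the second lemon, in the same pan.
- lime_a_center (a point): Centre of a loose lime (46 mm thick, 52 mm long) lying in the middle pan.
- lime_b_center (a point): Centre of the second lime, in the same pan.
- ring_big: Bystander: steel cutter ring, 64 mm across, 36 mm high, on the worktop to the right; origin at the centre of its underside.
- sq_jus: Bystander: brown squeeze bottle with a white nozzle, 44 mm across, 172 mm high, standing on the worktop behind and to the right of the rail; origin at the centre of its underside.
- mise_bowl: Bystander: small steel bowl, 115 mm across, 38 mm high, on the worktop to the right; origin at the centre of its underside.

How it is judged:
By the outcome, as a careful person would: the job done as asked, in the order asked, and still so for the second after the job is handed in, with the robot touching nothing.
It also fails if it takes over 54 s, if anything falls off the work surface, if the arm or the gripper's body presses on something with over 40 N, if the wrist force passes 120 N, or if a joint passes its speed limit or range.

## Working session

There is one attempt and no reset: what is moved stays moved. The work goes in short steps, each a Python script; the robot and the scene stay as the last script left them, time stands still between calls to the robot, and variables do not carry over. Pictures are saved under pics/ and viewed, and the job is handed in when it is done.

```bash
mkdir -p pics
python3 - <<'E'
from workcell import r, command_gripper, optics
import cv2,numpy as np
s=r.read_state();print(s["time_s"],s["eef_pos"],s["eef_rot"],s["grip_width"],r.tip_extent)
for n in("top","side","wrist"):
    im,d=optics.get_image(n);cv2.imwrite(f"pics/{n}0.png",im[:,:,::-1]);np.save(f"{n}0.npy",d)
    print(n,optics.camera_model(n))
E
```

```text
0.0 [ 0.21340495 -0.47926499  0.2556345 ] [ 9.78155903e-01  2.07871192e-01 -5.71729121e-05 -7.70804103e-04] 0.08516833581414388 0.025
top {'K': array([[440.63979006,   0.        , 318.45891007],
       [  0.        , 440.63979006, 197.28566131],
       [  0.        ,   0.        ,   1.        ]]), 'k1': -0.08355499513878548, 'R': array([[-0.00868427, -0.99978332, -0.01891815],
       [-0.99250057,  0.01092482, -0.12175087],
       [ 0.12193116,  0.01771896, -0.99238039]]), 't': array([-0.13607641,  0.54728171,  0.99914757])}
side {'K': array([[371.70448657,   0.        , 314.93471332],
       [  0.        , 371.70448657, 198.2317581 ],
       [  0.        ,   0.        ,   1.        ]]), 'k1': -0.03435976590086709, 'R': array([[-0.89044383, -0.45483628,  0.01528833],
       [-0.23047465,  0.42172924, -0.87694121],
       [ 0.39241714, -0.78439047, -0.48035443]]), 't': array([0.38919109, 0.24316984, 0.78852383])}
wrist {'K': array([[289.25193807,   0.        , 321.90971455],
       [  0.        , 289.25193807, 197.22484441],
       [  0.        ,   0.        ,   1.        ]]), 'k1': -0.008499740547893205, 'tool_from_camera': array([[-2.38931719e-05, -9.56559168e-01, -2.91538259e-01,
         7.54257349e-02],
       [ 9.99999719e-01, -2.41180913e-04,  7.09377387e-04,
         6.97339585e-05],
       [-7.48874907e-04, -2.91538160e-01,  9.56558906e-01,
        -1.16998587e-01],
       [ 0.00000000e+00,  0.00000000e+00,  0.00000000e+00,
         1.00000000e+00]])}
```

View pics/top0.png

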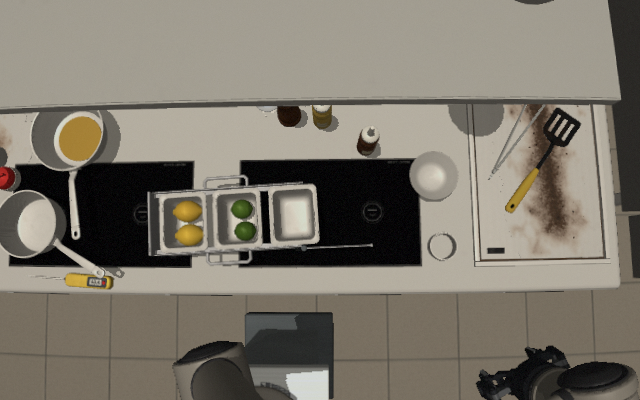

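View pics/side0.png

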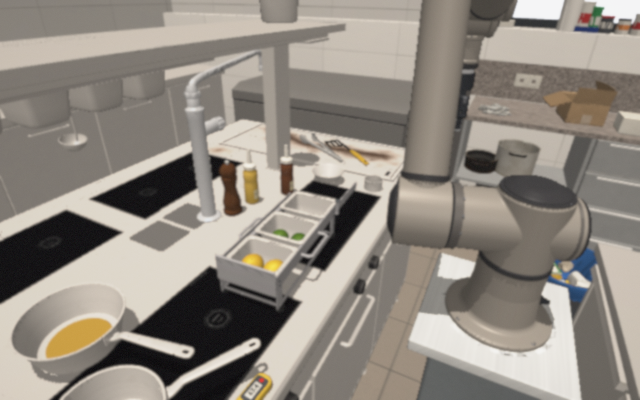

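View pics/wrist0.png

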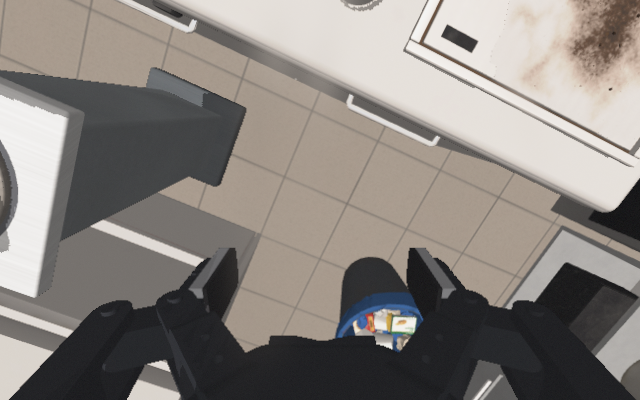

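The top view shows the rail at columns 150–320, with lemons at (187,222), limes at (243,220), and the empty pan at (295,214). The gate lies open from about (300,248) to (372,245). The bowl is at (433,176), the ring at (441,246) and the bottle at (368,140). I'll zoom in and measure.

```bash
cat > h.py <<'E'
import numpy as np,cv2
from workcell import r, command_gripper, optics
def ray(cam,u,v):
    K=cam["K"];p=cv2.undistortPoints(np.array([[[u,v]]],float),K,np.array([cam["k1"],0,0,0,0.]))[0,0]
    return np.array([p[0],p[1],1.])
def onplane(cam,u,v,z,R=None,t=None):
    R=cam["R"] if R is None else R;t=cam["t"] if t is None else t
    c=-R.T@t;d=R.T@ray(cam,u,v);return c+d*(z-c[2])/d[2]
def proj(cam,X,R=None,t=None):
    R=cam["R"] if R is None else R;t=cam["t"] if t is None else t
    return cv2.projectPoints(np.array(X,float).reshape(-1,3),cv2.Rodrigues(R)[0],t,cam["K"],np.array([cam["k1"],0,0,0,0.]))[0][:,0]
E
python3 - <<'E'
import cv2
im=cv2.imread("pics/top0.png")
cv2.imwrite("pics/topz.png",cv2.resize(im[165:275,140:290],None,fx=5.3,fy=5.3,interpolation=cv2.INTER_CUBIC))
cv2.imwrite("pics/topz2.png",cv2.resize(im[165:275,240:390],None,fx=5.3,fy=5.3,interpolation=cv2.INTER_CUBIC))
E
```

```text
(no output)
```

View pics/topz.png

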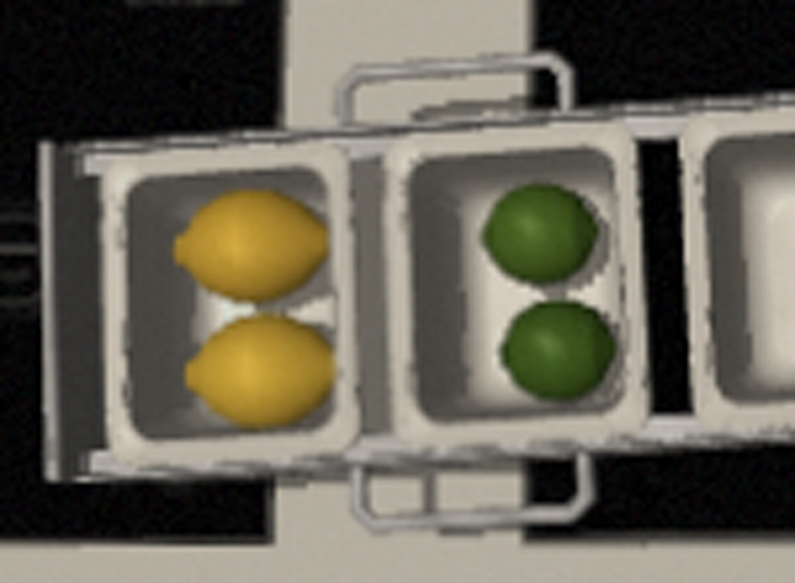

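View pics/topz2.png

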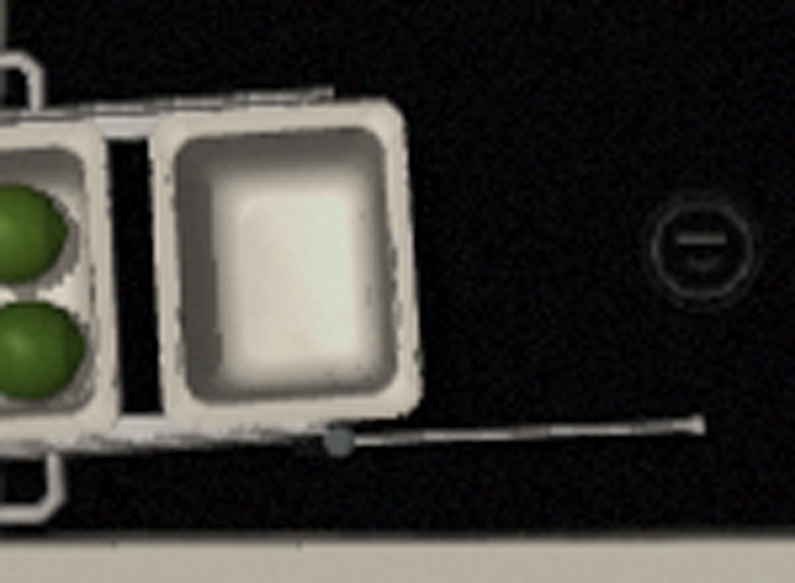

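Run:
```python
from h import *
c=optics.camera_model("top")
def P(zm,x,y,z): return onplane(c,x/5.3+(140 if zm==1 else 240)-.4,y/5.3+165-.4,z)
pts={"plate_far":(1,42,145,.113),"plate_near":(1,50,480,.113),"pivot":(2,339,441,.1),"gtip":(2,703,424,.098),
"out_r_far":(2,408,125,.09),"out_r_near":(2,421,395,.09),"out_l_far":(2,151,140,.09),"out_l_near":(2,164,405,.09),
"out_f_l":(2,170,118,.09),"out_f_r":(2,385,101,.09),"out_n_l":(2,185,430,.09),"out_n_r":(2,400,413,.09),
"mid_r_f":(1,632,150,.09),"mid_r_n":(1,648,405,.09),"mid_l_f":(1,387,165,.09),"mid_l_n":(1,402,425,.09),
"in_r_f":(1,345,165,.09),"in_r_n":(1,358,440,.09),"in_l_f":(1,103,185,.09),"in_l_n":(1,118,440,.09)}
W={}
for k,v in pts.items(): W[k]=P(*v);print(k,W[k].round(4))
def ang(a,b): d=W[b]-W[a];return np.degrees(np.arctan2(d[1],d[0]))
for a,b in [("plate_near","plate_far"),("out_r_near","out_r_far"),("out_l_near","out_l_far"),("mid_r_n","mid_r_f"),("in_l_n","in_l_f")]:print(a,ang(a,b))
for a,b in [("out_f_r","out_f_l"),("out_n_r","out_n_l"),("gtip","pivot")]:print(a,ang(a,b)-90)
for n,u,v,z in [("bowl",433,176,.038),("ring",441,246,.036),("bott",369,131,.172)]:print(n,onplane(c,u,v,z))
```

```text
plate_far [0.552  0.2337 0.113 ]
plate_near [0.4136 0.2254 0.113 ]
pivot [ 0.428  -0.1095  0.1   ]
gtip [ 0.4335 -0.258   0.098 ]
out_r_far [ 0.5592 -0.1385  0.09  ]
out_r_near [ 0.4467 -0.1429  0.09  ]
out_l_far [ 0.5541 -0.0308  0.09  ]
out_l_near [ 0.4435 -0.0367  0.09  ]
out_f_l [ 0.5633 -0.0388  0.09  ]
out_f_r [ 0.5694 -0.129   0.09  ]
out_n_l [ 0.4331 -0.0454  0.09  ]
out_n_r [ 0.4394 -0.1342  0.09  ]
mid_r_f [ 0.5501 -0.0102  0.09  ]
mid_r_n [ 0.4436 -0.0176  0.09  ]
mid_l_f [0.5449 0.0936 0.09  ]
mid_l_n [0.436  0.0852 0.09  ]
in_r_f [0.5451 0.1115 0.09  ]
in_r_n [0.4298 0.1036 0.09  ]
in_l_f [0.5377 0.2159 0.09  ]
in_l_n [0.4301 0.2059 0.09  ]
plate_near 3.4251756743142256
out_r_near 2.2603579677896986
out_l_near 3.0487812510596886
mid_r_n 3.9671378945691833
in_l_n 5.2823978357911505
out_f_r 3.888859663858838
out_n_r 4.0386467169491596
gtip 2.1145979091365774
bowl [ 0.59249146 -0.41042318  0.038     ]
ring [ 0.42917512 -0.42311671  0.036     ]
bott [ 0.66517804 -0.24929392  0.172     ]
```

```bash
cat >> h.py <<'E'
from scipy.spatial.transform import Rotation as Ro
YAW=np.radians(3.7);ORG=np.array([.4928,.0635])
def W(x,y,z):
    c,s=np.cos(YAW),np.sin(YAW);return np.array([ORG[0]+c*x-s*y,ORG[1]+s*x+c*y,z])
def railc(p):
    d=np.array(p[:2])-ORG;c,s=np.cos(YAW),np.sin(YAW);return np.array([c*d[0]+s*d[1],-s*d[0]+c*d[1]])
def Q(a): # tool x at angle a (deg) from rail x, tool down
    return (Ro.from_euler('z',np.degrees(YAW)+a,degrees=True)*Ro.from_quat([1,0,0,0])).as_quat()
def st(): 
    s=r.read_state();print(round(s["time_s"],2),"rail",(railc(s["eef_pos"])*1000).round(1),"z",round(s["eef_pos"][2]*1000,1),"F",s["contact_force"].round(1),"grip",round(s["grip_width"],4));return s
E
python3 - <<'E'
from h import *
c=optics.camera_model("top")
print(proj(c,[W(-.0745,-.169,.098),W(-.066,.164,.113),W(.066,.164,.113)]).round(1))
for a in(-90,90,0):
  for p in [W(0,-.26,.2),W(0,-.26,.095),W(0,-.16,.095),W(-.105,-.274,.095),W(.03,-.19,.095)]:
    q=r.solve_ik(p,Q(a));print(a,None if q is None else np.round(q,2))
E
```

```text
[[303.8 247.2]
 [150.2 253.9]
 [148.5 193.7]]
-90 [-0.51  0.43  1.55 -0.    1.16  2.57]
-90 [-0.51  0.56  1.67 -0.    0.91  2.57]
-90 [-0.34  0.51  1.76 -0.    0.87  2.74]
-90 [-0.66  0.44  1.91 -0.    0.8   2.42]
-90 [-0.37  0.56  1.66 -0.    0.92  2.71]
90 [-0.51  0.43  1.55 -0.    1.16 -0.57]
90 [-0.51  0.56  1.67 -0.    0.91 -0.57]
90 [-0.34  0.51  1.76 -0.    0.87 -0.4 ]
90 [-0.66  0.44  1.91 -0.    0.8  -0.72]
90 [-0.37  0.56  1.66 -0.    0.92 -0.43]
0 [-0.51  0.43  1.55 -0.    1.16  1.  ]
0 [-0.51  0.56  1.67 -0.    0.91  1.  ]
0 [-0.34  0.51  1.76 -0.    0.87  1.17]
0 [-0.66  0.44  1.91 -0.    0.8   0.85]
0 [-0.37  0.56  1.66 -0.    0.92  1.14]
```

Run:
```python
from h import *
command_gripper(0.0)
r.reach(W(0,-.265,.2),Q(90)); st()
r.move_straight(W(0,-.265,.097),speed=.15); s=st()
tc=optics.camera_model("wrist")
for n in("wrist","top"):
    im,d=optics.get_image(n);cv2.imwrite(f"pics/{n}1.png",im[:,:,::-1])
```

```text
2.43 rail [  -0.3 -266. ] z 200.2 F [0.3 0.4 0.2] grip -0.0
3.27 rail [   0.4 -265.6] z 97.8 F [-0.1  0.1  0.2] grip 0.0
```

View pics/wrist1.png

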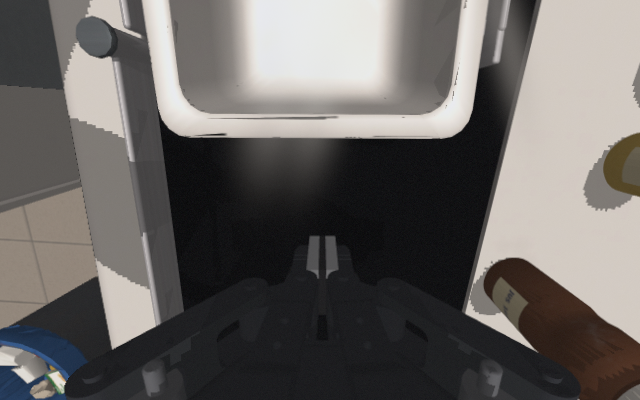

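View pics/top1.png

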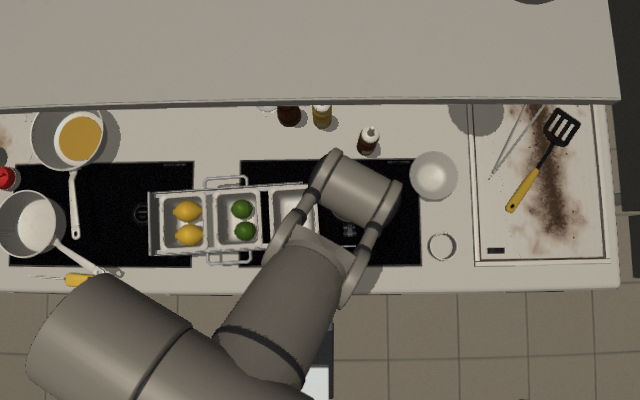

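The wrist view shows the pan's outer rim as a straight edge at row 137, columns 162–473. The fingertips at column 322 are centred on it. Next I push.

Run:
```python
from h import *
r.move_straight(W(0,-.225,.097),speed=.1); st()
print(r.move_straight(W(0,-.162,.097),speed=.025,max_force=20)); s=st()
p=s["eef_pos"]
for n in("wrist","side"):
    im,d=optics.get_image(n);cv2.imwrite(f"pics/{n}2.png",im[:,:,::-1])
```

```text
3.92 rail [ 2.000e-01 -2.244e+02] z 97.2 F [-0.7 -1.  -0.5] grip 0.0
True
5.93 rail [   0.3 -170.3] z 97.1 F [ 0.8 -3.9 -1.1] grip 0.0002
```

View pics/wrist2.png

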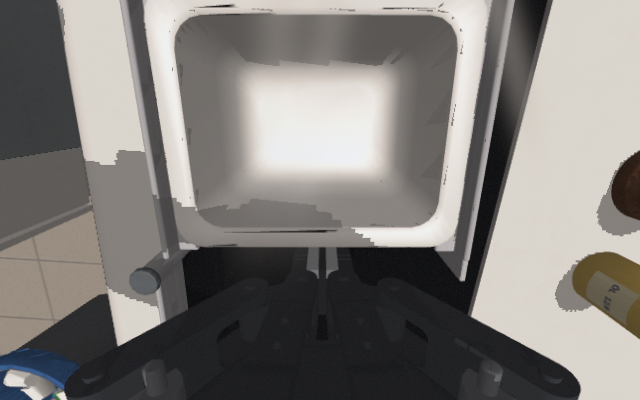

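View pics/side2.png

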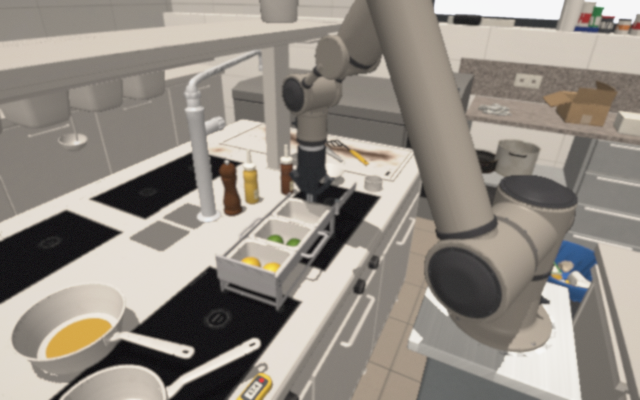

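Force stopped the push at rail y = -170.3, against a predicted -171. In the wrist view the outer rim is now at row 247, next to the gate pivot at (145,280). I'll press once more slowly to confirm, then back off and check.

Run:
```python
from h import *
print(r.move_straight(W(0,-.160,.097),speed=.01,max_force=16)); st()
r.move_straight(W(0,-.20,.097),speed=.08)
r.move_straight(W(0,-.21,.20),speed=.2); 
r.reach(W(-.125,-.275,.2),Q(90)); s=st()
for n in("top","wrist"):
    im,d=optics.get_image(n);cv2.imwrite(f"pics/{n}3.png",im[:,:,::-1])
    if n=="top":cv2.imwrite("pics/top3z.png",cv2.resize(np.ascontiguousarray(im[165:275,140:290,::-1]),None,fx=5.3,fy=5.3,interpolation=cv2.INTER_CUBIC))
```

```text
True
6.55 rail [   0.4 -170.3] z 97.1 F [-1.  -2.7  1.6] grip 0.0001
8.35 rail [-125.4 -274.9] z 199.2 F [-0.4 -0.4 -0. ] grip 0.0
```

View pics/top3.png

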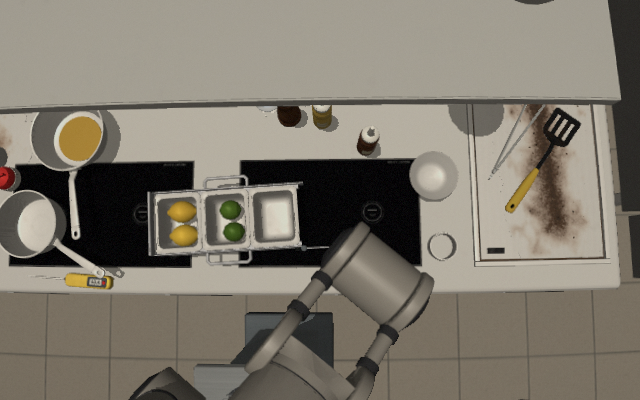

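View pics/top3z.png

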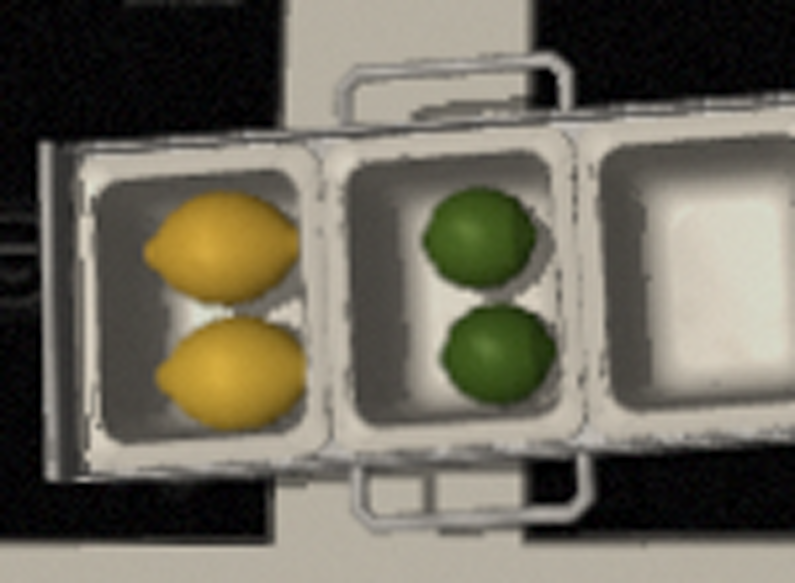

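View pics/wrist3.png

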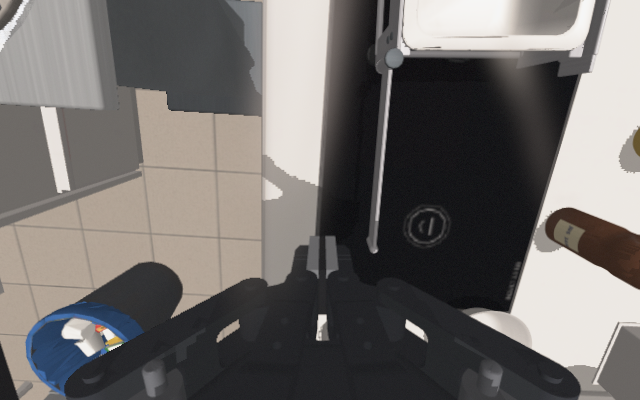

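All three pans now stand rim to rim, with seams at zoomed columns 320 and 570, and the left pan sits at the end plate (column 85). The fruit is still inside. In the wrist view the gate runs from (393,60) to (373,250), clear of the fingers at column 322. Next I sweep it shut.

Run:
```python
from h import *
def T(th,rho=.1,ex=0):
    t=np.radians(th);s,c=np.sin(t),np.cos(t);d=.0145*s+.0105*c+.0015+ex
    return W(-.0745+rho*c-d*s,-.169-rho*s-d*c,.097)
r.move_straight(W(-.125,-.270,.097),speed=.15); st()
for th in (88,75,60,45,30,18,8):
    print(th,r.move_straight(T(th),speed=.08,max_force=15)); st()
print(r.move_straight(T(0,ex=-.008),speed=.02,max_force=12)); st()
im,d=optics.get_image("wrist");cv2.imwrite("pics/wrist4.png",im[:,:,::-1])
```

```text
9.28 rail [-124.4 -270.1] z 97.4 F [ 0.7 -0.6  0.4] grip 0.0
88 False
9.9 rail [ -87.4 -269.3] z 97.0 F [-1.2 -0.5 -0.1] grip -0.0
75 False
10.32 rail [ -66.3 -270.3] z 96.9 F [ 0.   0.4 -0.9] grip -0.0
60 False
10.78 rail [ -41.1 -265.1] z 96.9 F [-0.2 -0.3 -0.3] grip -0.0
45 False
11.27 rail [ -16.9 -253. ] z 96.9 F [0.3 0.3 0.1] grip -0.0001
30 False
11.77 rail [   3.5 -234. ] z 97.0 F [ 0.9  0.3 -0.6] grip -0.0003
18 False
12.21 rail [  16.  -214.6] z 97.0 F [-0.4 -0.9  0.8] grip 0.0003
8 False
12.6 rail [  22.8 -196.1] z 97.1 F [-0.5  0.6 -0.2] grip -0.0001
True
13.43 rail [  24.4 -180.8] z 96.9 F [-0.3 -2.7  1.6] grip -0.0
```

View pics/wrist4.png

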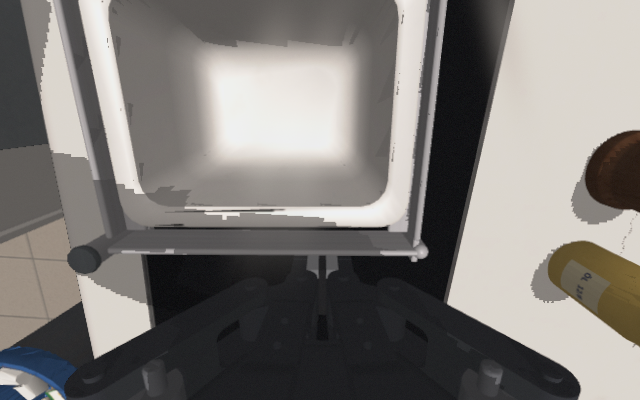

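The gate now lies across the end, from (85,258) to (422,250), parallel to the rim at row 225. Force stopped the move at rail y = -180.8, against a predicted -181. I'll retreat and check.

Run:
```python
from h import *
print(r.move_straight(W(.025,-.172,.097),speed=.01,max_force=10)); st()
r.move_straight(W(.02,-.23,.097),speed=.08)
r.move_straight(W(0,-.25,.22),speed=.2)
r.reach([0.30,-.42,.27],Q(90)); s=st()
im,d=optics.get_image("top");cv2.imwrite("pics/top5.png",im[:,:,::-1])
z=np.hstack([im[165:275,140:325,::-1]]);cv2.imwrite("pics/top5z.png",cv2.resize(np.ascontiguousarray(z),None,fx=4.3,fy=4.3,interpolation=cv2.INTER_CUBIC))
c=optics.camera_model("top")
print((proj(c,[W(-.0745,-.169,.098),W(.0715,-.169,.098),W(-.06,-.16,.09),W(.06,-.16,.09),W(0,-.052,.09),W(0,.056,.09),W(0,.164,.09)])-[140,165])*4.3)
```

```text
True
13.88 rail [  24.4 -180.8] z 96.7 F [-0.  -2.   1.9] grip -0.0
16.63 rail [-222.9 -469.4] z 269.5 F [ 0.8 -0.3 -1.4] grip -0.0002
[[704.32003239 353.47593685]
 [684.56957024  67.58235655]
 [685.50439499 326.33685362]
 [669.65287744  93.33208845]
 [468.00157662 224.56507977]
 [260.84073153 239.81290976]
 [ 57.28674931 254.66116024]]
```

View pics/top5z.png

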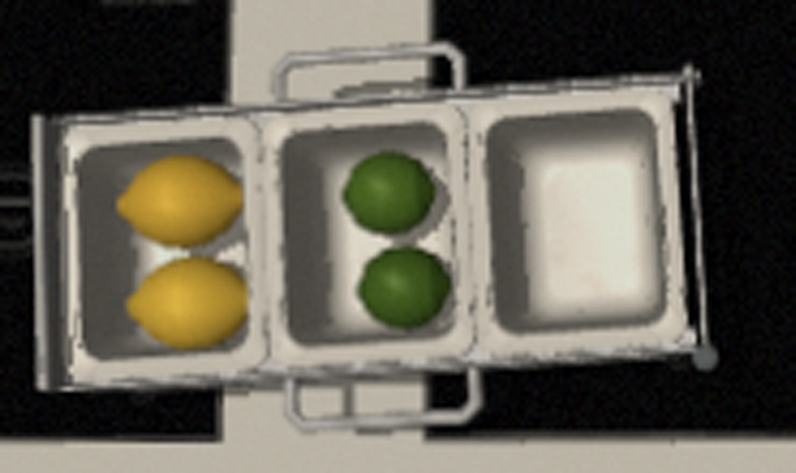

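View pics/top5.png

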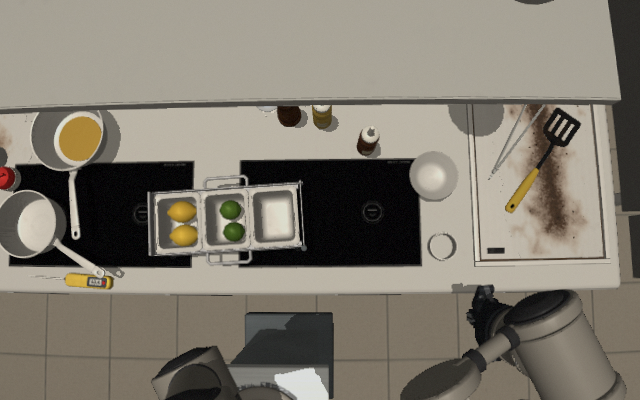

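The top view shows the gate closed, from zoomed (705,356) to (690,72), within about 1° of the prediction. The row is tight and the bystanders are unmoved.

Run:
```python
from h import *
r.finish_job()
```

```text
the job is handed in; nothing more can be done
```

The row is closed up and the gate is shut. I handed the job in at about 17 s, well inside the 54 s limit.

- **Pans:** I pushed the outer rim of the right-hand pan along the rail with closed fingertips until the row stopped against the end plate. The fingers stopped at rail y = -170.3 mm, against a predicted -171 mm, and a second slow press stopped in the same place. The top view shows the three rims touching each other and the plate, with the lemons and limes still in their pans.
- **Gate:** I then swept it shut in an arc. It stopped twice at the same point, rail y = -180.8 mm against a predicted -181 mm.
- **Last picture:** The gate lies across the open end. Its angle in the picture differed by about 1° from my rail estimate. I put that down to the accuracy of my rail angle and did not resolve it further. The bowl, ring and bottle are where they were, and the arm was clear of everything.

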